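# Open the drop seeder's shutter and hold it at the mark

## Task

We are checking the empty drop seeder over its tray before sowing: slide the shutter lock by its orange grip all the way to the green (free) end, then take the black pull handle and draw the blue shutter out against its spring until the white line on its tongue meets the red mark, so that every hole stands open over its plug. Keep it there: your program finishes while still holding the handle, with the shutter at the mark and the lock still free. Do not disturb the tub, bottles, box and tools standing around.

Things in the scene. Friction and masses are not known exactly. Their poses are not given: they have to be found in the camera images.
- seeder: Drop seeder, fixed to the bench: aluminium frame, clear top plate, blue shutter and black plug tray under it. Origin on the bench under the front deck, on the seeder's centre line; +x to its rear, away from the robot (within 0.2 rad), +y to the lock side, z up. Front deck: x -60 to 30, y -165 to 165, top z 76 mm. Frame: x 30 to 350 mm (spring tubes to 412), 100 mm high.
- lock_grip (a point): Upright orange grip of the shutter lock, 14 mm (seeder x) by 16 mm (y), z 86 to 120 mm; point to take it, on its centre line at z 107. It slides along seeder +y on a steel bolt on the deck's left side, from a red dot (locked) to a green dot (free), between two low guides (tops z 87 mm) 17 mm to the -y side and 48 mm to the +y side of its centre when locked. 25 mm ahead (-x) of the seeder's origin.
- lock (a joint): Lock travel (m): 0 = locked, bolt fully in the notch of the shutter's tongue, grip at the red dot; 0.025 = free end, grip at the green dot (seeder +y). Starts at 0 to 0.006. It blocks the shutter until about 0.013. Rubs with about 2 N and stays where it is left.
- handle_grip (a point): Middle of the black pull handle's bar: round bar 14 mm thick, 76 mm long along seeder y, centre 120 mm above the bench, on two end posts (y 31 mm either side) that stand on the blue tongue (top z 85 mm, 28 mm clear under the bar). 75 mm ahead (-x) of the seeder's origin when shut. Pulls out along seeder -x.
- shutter (a joint): How far the shutter is pulled out along seeder -x (m): 0 = shut, 0.025 = white line at the red mark, holes lined up, 0.040 = end stop. A spring draws it shut again: about 4 N when shut, 11 N at the mark, 15 N at the stop; let go, it snaps shut.
- open_mark (a point): Middle of the red mark across the white index plate fixed on the deck, on the right (-y) side of the tongue, 85 mm above the bench. It is 3 mm wide (x), 32 mm long (y). A black tick 25 mm behind it shows the shut position.
- index_line (a point): Middle of the white line (3 x 30 mm) across the right (-y) half of the shutter's blue tongue, 86 mm above the bench; moves with the shutter; 25 mm behind the red mark (seeder x) when shut.
- seed_tub_mid (a point): Small white seed tub with green lid, 45 mm across, 34 mm high, standing on the right (-y) part of the seeder's front deck; point at its centre, half-way up. Leave it.
- glove_box_mid (a point): Blue and white glove box 125 x 240 x 75 mm on the bench; point at its centre. Leave it.
- spray_bottle_mid (a point): Spray bottle with green head, 72 mm across, 210 mm high; point on its axis 100 mm up. Leave it.
- label_pot_mid (a point): Terracotta-coloured pot of plant labels, 76 mm across, 140 mm high with the labels; point on its axis 42 mm up. Leave it.
- dibber_mid (a point): Wooden dibber 150 mm long, 28 mm thick, lying on the bench; point near its middle. Leave it.
- brush_mid (a point): Hand brush 190 mm long lying on the bench; point at its middle. Leave it.
- amber_bottle_mid (a point): Amber bottle 56 mm across, 115 mm high; point at its centre. Leave it.

How it is judged:
On the way, in this order (a step that is already met when the one before it is completed fails the run):
1. the lock is slid to its free end (value of joint lock above 0.02 m), for 0.2 s.
2. the shutter is drawn out to the red mark (value of joint shutter between 0.021 and 0.029 m), for 0.3 s.
At the end, for the whole second after the job is handed in: The shutter stands still within 4 mm of the red mark (21 to 29 mm out, the 10 mm holes fully open in the 18 mm shutter holes), the fingers hold its handle (contact above 2 N), and the lock is within 5 mm of its free end (all of step 2 and velocity of joint shutter between -0.01 and 0.01 m/s and value of joint lock above 0.02 m and contact force between the fingers and shutter above 2 N); the arm keeps its last pose, push and grip.
It fails at once if a bystander is moved by more than 20 mm (distance of any of seed_tub_mid, glove_box_mid, spray_bottle_mid, label_pot_mid, dibber_mid, brush_mid, amber_bottle_mid from where it was at the start of the episode above 0.02 m).
It also fails if it takes over 40 s, if anything falls off the work surface, if the arm or the gripper's body presses on something with over 40 N, if the wrist force passes 120 N, or if a joint passes its speed limit or range.

## Robot

A 7-joint arm with a two-finger parallel gripper is mounted at the origin on the work surface. World frame = base frame: x ahead of the robot, y to its left, z up, the work surface at z = 0. Lengths are in m, angles in rad, forces in N, time in s.
With the tool pointing down it reaches from about 0.425 to 0.975 m from the base axis. Payload 16.7 kg.
Tool frame: the origin (TCP) lies midway between the tips of the shut fingers; the grasp point (between the pads) lies 19 mm behind it; z points along the fingers, y is the direction in which the jaws open and shut (so a half turn about z gives the same grasp; the last joint's range is limited). The gripper opens to 85 mm and grips with 20 to 120 N. Pads are 22 mm wide; open, the fingers measure 114 mm over their backs; the gripper's body (76 mm by 85 mm) begins 54 mm behind the grasp point. The pads swing forward as they close: fully open they stand 13 mm farther back than shut.
Start: joints at [-1.343, 0.426, 0.074, 1.606, -0.034, 1.111, -0.067], TCP at [0.249, 0.627, 0.231] pointing down, gripper open.
Joint ranges: [-2.85, 2.85], [-0.5, 2.14], [-1.23, 1.37], [0.21, 2.46], [-1.02, 4.16], [0.16, 2.05], [-2.73, 2.73]. Speed limits (rad/s): [1.89, 1.89, 2.39, 2.39, 3.01, 3.01, 3.01].

## Interface

Orientations are given as [roll, pitch, yaw] about the fixed x, y, z axes, in that order (R = Rz(yaw) Ry(pitch) Rx(roll)).
In Python, from rig import read_state, optics, ctrl gives the robot as it stands.
- The arm moves only by the tool jog_arm, never from a script. Its argument "moves" is a list of rows, each a list of 2 entries, a list of its own where there are three numbers: the shift along the tool's x, y, z in m, then the turn about the tool's z in rad. In form: [[[dx, dy, dz], spin], ...]. A call has 1 to 5 rows; each row is the pose to reach, as a shift and turn from the pose commanded when the call began, along the tool's axes at that moment; what a row does not reach only later rows make up. A row lasts 1/8 s, in which the tool goes at most 62.5 mm and 10.7 degrees, less where a joint would pass 70% of its speed; a pose out of reach is approached as far as the arm can. A call with a gripper value outside its range is refused whole. "grip" is the opening in per cent of the stroke, from 0 (shut) to 100 (fully open), set as the call begins (left out, the last holds). The fingers move at their own pace and stop on an object; "force" is the grip in N (left out, the last holds). Time passes only in rows, so rows that repeat a pose let the fingers close. It gives the time, the measured TCP pose, the force and the opening at its end, in the units of the state.
- read_state(): the state, without advancing time (a new reading comes with each control period).
- optics.get_image(name): name is "scene" or "top" or "wrist"; returns a dict with "img" (480x640x3 uint8, red, green, blue), "camera_matrix" (3x3 intrinsics, pixels), "R" (3x3) and "t" (3): a world point X has camera coordinates R X + t. Camera axes: x right, y down, z forward; pixel columns grow to the right and rows downward; lengths in m; the calibration is good to about 2 mm. The wrist camera is an equidistant fisheye: a pixel r from the principal point sees the ray r / f radians off the axis. A picture is of the moment at which its call begins. There is no depth.
- ctrl.job_done(): hands the job in, once; it reports no verdict.
The state is a dict: "t": time; "joints": joint angles; "joint_velocities": joint speeds; "tau": joint torques, N m; "tool_pos": TCP position; "eef_rot": TCP orientation; "ft_force": force on the tool from outside, world axes, zero at the start; "moment": the same for the moment, N m; "opening": opening from 0.0 (shut) to 1.0 (fully open).
Only numpy, scipy, OpenCV 4.12 (cv2) and the standard library are available. Lean on these libraries where they do the work, as an engineer would, in place of code of your own. Each camera call takes 0.05 s, during which the arm holds its last target. There are 200 camera calls.

## Working session

There is one attempt and no reset: what is moved stays moved. The work goes in short steps, Python scripts to look and compute and a tool call to move; the robot and the scene stay as the last step left them, time stands still between calls to the robot, and variables do not carry over. Pictures are saved under pics/ and viewed, about 8 in all and at most 12, crops included, and the job is handed in when it is done.

Besides the shell and the picture viewer there is one more tool, called as name(argument=value, ...), one argument or row to a line, values as JSON. jog_arm: Moves the arm, as the interface text tells. Its arguments: {"type":"object","properties":{"moves":{"type":"array"},"grip":{"type":"number"},"force":{"type":"number"}},"required":["moves"]}

```bash
mkdir -p pics; cat > h.py <<'E'
import numpy as np, cv2
from rig import read_state, optics, ctrl
def snap(n,f):
    d=optics.get_image(n); cv2.imwrite('pics/'+f,d['img'][:,:,::-1]); 
    np.savez('pics/'+f+'.npz',**{k:np.array(v) for k,v in d.items()}); return d
def load(f): return np.load('pics/'+f+'.npz')
def ray(d,u,v):
    K=d['camera_matrix'];R=d['R'];t=d['t']
    r=np.linalg.inv(K)@[u,v,1]; return -R.T@t, R.T@r
def atz(d,u,v,z):
    o,r=ray(d,u,v); return o+r*(z-o[2])/r[2]
def proj(d,X):
    c=d['R']@np.array(X)+d['t']; p=d['camera_matrix']@c; return p[:2]/p[2]
E
python3 -c "
from h import *
snap('top','top1.png');snap('scene','scene1.png');s=read_state();print(s)
for n in('top1.png','scene1.png'):
  d=load(n);print(d['camera_matrix'],-d['R'].T@d['t'],d['R'])"
```

```text
{'t': 0.1, 'joints': array([-1.34250556,  0.42670652,  0.07387506,  1.60653213, -0.03408132,
        1.11078861, -0.06713099]), 'joint_velocities': array([-7.00693189e-04,  3.40467601e-06, -1.08988132e-03, -9.76302341e-04,
        1.17804245e-03, -5.92993799e-04, -1.02392751e-03]), 'tau': array([ 7.67436839e-03, -9.51526952e+01,  3.77007186e+00, -4.64410400e+01,
        1.93664955e-02,  6.31152681e-03,  6.46115132e-05]), 'tool_pos': array([0.248895  , 0.62704897, 0.23066136]), 'eef_rot': array([-3.14042301e+00,  1.11120083e-04,  2.76372788e+00]), 'ft_force': array([-0.03698457, -0.2904776 ,  0.48522283]), 'moment': array([-0.00972698,  0.03867056,  0.01617833]), 'opening': 0.997473316972149}
[[583.71188389   0.         330.62809489]
 [  0.         583.71188389 241.04483009]
 [  0.           0.           1.        ]] [ 0.21112714 -0.05357245  1.26521898] [[-1.46470712e-02 -9.99892474e-01  7.09271454e-04]
 [-9.72547033e-01  1.40817303e-02 -2.32279945e-01]
 [ 2.32244981e-01 -4.09202075e-03 -9.72648716e-01]]
[[504.31673214   0.         322.0770956 ]
 [  0.         504.31673214 233.71659787]
 [  0.           0.           1.        ]] [ 1.01281922 -0.35023247  0.94977369] [[ 0.50874146  0.86091851 -0.00120059]
 [ 0.70132776 -0.41524271 -0.57940734]
 [-0.49932104  0.29392653 -0.81503724]]
```

View pics/top1.png

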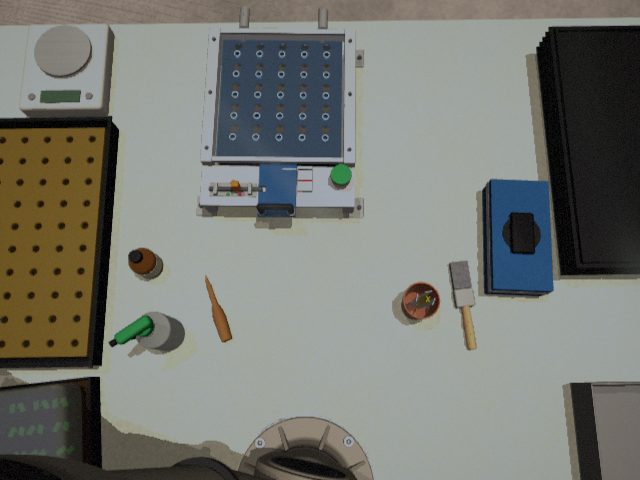

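View pics/scene1.png

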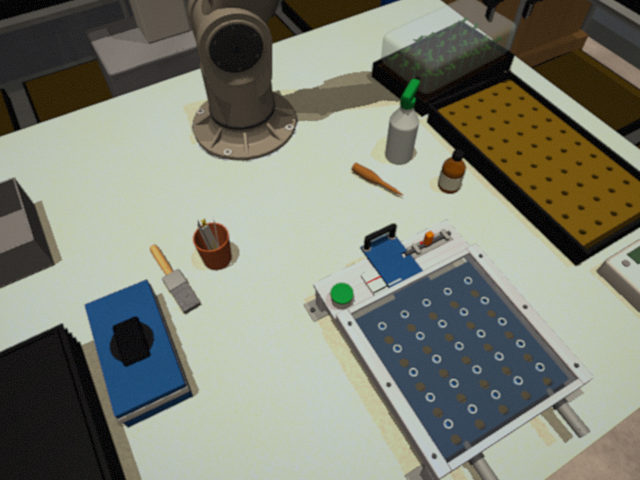

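```bash
python3 -c "
from h import *
a=cv2.imread('pics/top1.png')[152:222,195:355];b=cv2.imread('pics/scene1.png')[210:310,310:470]
a=cv2.resize(a,None,fx=5,fy=4,interpolation=2);b=cv2.resize(b,None,fx=5,fy=3.2,interpolation=2)
cv2.imwrite('pics/c1.png',np.vstack([a,b]))"
```

```text
(no output)
```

View pics/c1.png

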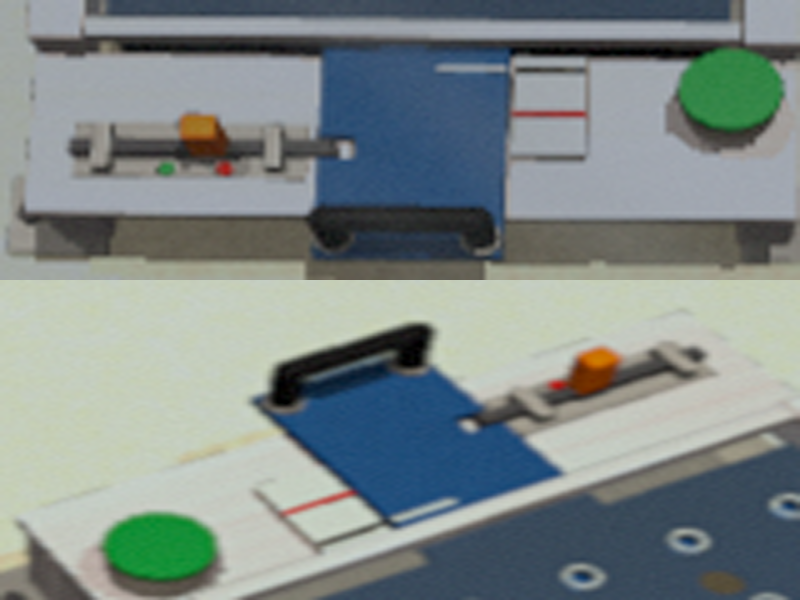

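```bash
python3 -c "
from h import *
T=load('top1.png');S=load('scene1.png')
tu=lambda x,y:(195+x/5,152+y/4); su=lambda x,y:(310+x/5,210+(y-280)/3.2)
def tri(a,b):
  o1,r1=ray(T,*tu(*a));o2,r2=ray(S,*su(*b))
  A=np.stack([r1,-r2],1);k=np.linalg.lstsq(A,o2-o1,rcond=None)[0]
  p,q=o1+k[0]*r1,o2+k[1]*r2; return (p+q)/2,np.linalg.norm(p-q)
print('griptop c',atz(T,*tu(199,121),.12),atz(S,*su(600,355),.12))
print('bar L',atz(T,*tu(325,213),.127),atz(S,*su(425,330),.127),'R',atz(T,*tu(487,214),.127),atz(S,*su(285,368),.127))
print('red ends T',atz(T,*tu(514,113),.085),atz(T,*tu(586,114),.085));
print('red ends S',atz(S,*su(355,492),.085),atz(S,*su(283,515),.085))
print('white line',atz(T,*tu(437,68),.086),atz(T,*tu(506,68),.086),atz(S,*su(392,522),.086),atz(S,*su(457,502),.086))
print('tongue R edge',atz(T,*tu(510,50),.085),atz(T,*tu(503,258),.085),'L',atz(T,*tu(322,50),.085),atz(T,*tu(312,258),.085))
print('deck front',atz(T,*tu(22,214),.076),atz(T,*tu(797,219),.076))
print('dots',atz(T,*tu(166,169),.077),atz(T,*tu(225,169),.077))
print('frame',[atz(T,u,v,.1) for u,v in((202,161),(356,162),(208,28),(355,29))])
print('tub',atz(T,*tu(731,90),.11))
"
```

```text
griptop c [0.61235324 0.13779683 0.12      ] [0.61488207 0.13684667 0.12      ]
bar L [0.5598478  0.08421416 0.127     ] [0.5666663  0.08373543 0.127     ] R [0.55836592 0.01830886 0.127     ] [0.56227901 0.01873889 0.127     ]
red ends T [0.62717508 0.00948339 0.085     ] [ 0.62617129 -0.02120525  0.085     ]
red ends S [0.63176556 0.00956388 0.085     ] [ 0.63086586 -0.02406636  0.085     ]
white line [0.65268199 0.04234036 0.086     ] [0.65225728 0.01281322 0.086     ] [0.65714304 0.00956717 0.086     ] [0.65861487 0.03974712 0.086     ]
tongue R edge [0.66283716 0.01114335 0.085     ] [0.54698185 0.01422945 0.085     ] L [0.663997   0.09181306 0.085     ] [0.54814047 0.09442497 0.085     ]
deck front [0.57677671 0.21914188 0.076     ] [ 0.56925289 -0.11017096  0.076     ]
dots [0.60063912 0.15842658 0.077     ] [0.60027624 0.1332575  0.077     ]
frame [array([0.66787492, 0.21182309, 0.1       ]), array([ 0.66092556, -0.11480796,  0.1       ]), array([0.98567247, 0.20994634, 0.1       ]), array([ 0.97845663, -0.1204185 ,  0.1       ])]
tub [ 0.6297372  -0.08263981  0.11      ]
```

jog_arm(
  moves=[
    [[-0.02,-0.013,-0.05],0.1],
    [[-0.07,-0.044,-0.065],0.25],
    [[-0.12,-0.074,-0.065],0.4],
    [[-0.17,-0.105,-0.065],0.55],
    [[-0.22,-0.136,-0.065],0.7],
  ],
  grip=50,
  force=30,
)

```text
t: 0.72
tool_pos: [0.4041, 0.418, 0.2962]
eef_rot: [-3.141, -0.0, 2.059]
ft_force: [0.6, -0.5, -0.0]
opening: 0.499
```

jog_arm(
  moves=[
    [[-0.055,0.008,0],0.13],
    [[-0.11,0.016,0],0.26],
    [[-0.165,0.024,0],0.39],
    [[-0.22,0.032,0.02],0.517],
    [[-0.275,0.04,0.04],0.517],
  ],
)

```text
t: 1.35
tool_pos: [0.5694, 0.1951, 0.2559]
eef_rot: [3.141, -0.0, 1.545]
ft_force: [0.6, 0.5, -0.3]
opening: 0.5
```

```bash
python3 -c "
from h import *
s=read_state();print(s['tool_pos'],s['eef_rot'])"
```

```text
[0.56942341 0.19513611 0.25585468] [ 3.14130926e+00 -2.49748062e-04  1.54512935e+00]
```

jog_arm(
  moves=[
    [[-0.03,0.022,0.02],0],
    [[-0.0565,0.0443,0.05],0],
    [[-0.0565,0.0443,0.07],0],
    [[-0.0565,0.0443,0.07],0],
  ],
)

```text
t: 1.85
tool_pos: [0.6105, 0.1392, 0.1847]
eef_rot: [-3.139, 0.001, 1.547]
ft_force: [0.2, 0.2, 0.4]
opening: 0.501
```

```bash
python3 -c "
from h import *
d=snap('wrist','w1.png');s=read_state();print(s['tool_pos'],s['eef_rot']);print(d['camera_matrix'],-d['R'].T@d['t'],d['R'])"
```

```text
[0.61098462 0.1397293  0.1860431 ] [-3.14031919e+00  2.20297147e-04  1.54760205e+00]
[[371.64829954   0.         321.18487272]
 [  0.         371.64829954 241.19116277]
 [  0.           0.           1.        ]] [0.6126568  0.22268151 0.32703436] [[ 0.99970722 -0.024004   -0.00304725]
 [-0.02171678 -0.94564247  0.3244822 ]
 [-0.01067048 -0.32432102 -0.94588689]]
```

View pics/w1.png

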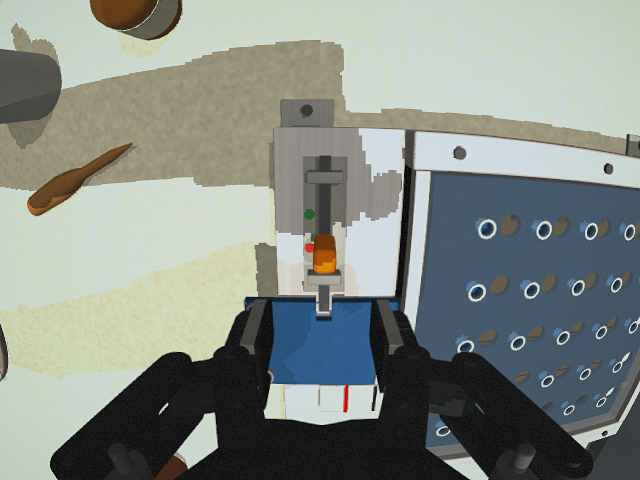

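```bash
cat >> h.py <<'E'
def fray(d,u,v):
    K=d['camera_matrix']; x=(u-K[0,2])/K[0,0]; y=(v-K[1,2])/K[1,1]; th=np.hypot(x,y)
    r=np.array([x/th*np.sin(th),y/th*np.sin(th),np.cos(th)]); return -d['R'].T@d['t'], d['R'].T@r
def fz(d,u,v,z):
    o,r=fray(d,u,v); return o+r*(z-o[2])/r[2]
E
python3 -c "
from h import *
d=load('w1.png')
im=d['img'].astype(int);m=(im[...,0]>150)&(im[...,1]>70)&(im[...,1]<160)&(im[...,2]<70);m[:225]=0;m[290:]=0;m[:,:300]=0;m[:,350:]=0
ys,xs=np.nonzero(m);print(xs.min(),xs.max(),ys.min(),ys.max(),np.median(xs))
for n,u,v,z in [('top',325,267,.12),('topL',316,267,.12),('topR',335.5,267,.12),('topend',325,273.5,.12),('topstart',325,261,.12),('red',310,248,.077),('green',310,214,.077)]:print(n,fz(d,u,v,z))"
```

```text
314 335 251 272 325.0
top [0.61223038 0.13515771 0.12      ]
topL [0.60679262 0.13528077 0.12      ]
topR [0.61857712 0.13500572 0.12      ]
topend [0.61214363 0.13085842 0.12      ]
topstart [0.61230975 0.13907018 0.12      ]
red [0.60170473 0.13198144 0.077     ]
green [0.60254085 0.15711205 0.077     ]
```

jog_arm(
  moves=[
    [[-0.0035,0.0015,0.03],0],
    [[-0.0035,0.0015,0.06],0],
    [[-0.0035,0.0015,0.08],0],
    [[-0.0035,0.0015,0.095],0],
    [[-0.0035,0.0015,0.095],0],
  ],
)

```text
t: 2.52
tool_pos: [0.6127, 0.1356, 0.0909]
eef_rot: [-3.141, 0.0, 1.547]
ft_force: [0.1, 0.2, -0.1]
opening: 0.498
```

jog_arm(
  moves=[
    [[0,0,0],0],
    [[0,0,0],0],
    [[0,0,0],0],
    [[0,0,0],0],
    [[0,0,0],0],
  ],
  grip=0,
  force=30,
)

```text
t: 3.15
tool_pos: [0.6123, 0.1356, 0.0923]
eef_rot: [-3.14, -0.001, 1.547]
ft_force: [-9.7, -0.8, 10.7]
opening: 0.155
```

jog_arm(
  moves=[
    [[0.005,0,0],0],
    [[0.01,0,0],0],
    [[0.015,0,0],0],
    [[0.02,0,0],0],
    [[0.022,0,0],0],
  ],
)

```text
t: 3.78
tool_pos: [0.6129, 0.1552, 0.0921]
eef_rot: [-3.14, 0.002, 1.545]
ft_force: [-8.6, -17.0, 11.2]
opening: 0.158
```

jog_arm(
  moves=[
    [[0.001,0,0],0],
    [[0.002,0,0],0],
    [[0.002,0,0],0],
    [[0.002,0,0],0],
  ],
)

```text
t: 4.28
tool_pos: [0.6129, 0.1553, 0.0921]
eef_rot: [-3.14, 0.003, 1.544]
ft_force: [-10.3, -19.3, 12.2]
opening: 0.152
```

```bash
python3 -c "
from h import *
d=snap('wrist','w2.png');s=read_state();print(s['tool_pos'],s['ft_force'])
cv2.imwrite('pics/w2c.png',cv2.resize(cv2.imread('pics/w2.png')[180:420,220:420],None,fx=2.5,fy=2.5))"
```

```text
[0.61292551 0.15527464 0.09208928] [ -9.35873867 -18.08991801  11.87839386]
```

View pics/w2c.png

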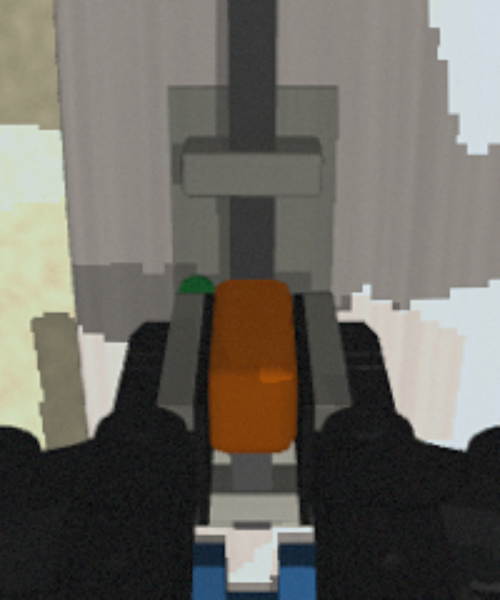

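jog_arm(
  moves=[
    [[-0.003,0,0],0],
    [[-0.003,0,0],0],
    [[-0.003,0,0],0],
  ],
  grip=50,
)

```text
t: 4.7
tool_pos: [0.6137, 0.1568, 0.0916]
eef_rot: [3.141, -0.0, 1.547]
ft_force: [0.4, -0.2, 0.7]
opening: 0.499
```

jog_arm(
  moves=[
    [[0,0,-0.03],0],
    [[0,0,-0.08],0],
    [[-0.04,-0.02,-0.1],0],
    [[-0.09,-0.045,-0.1],0],
    [[-0.103,-0.05,-0.1],0],
  ],
)

```text
t: 5.32
tool_pos: [0.5598, 0.0518, 0.1919]
eef_rot: [3.141, -0.0, 1.544]
ft_force: [-0.2, 0.1, -0.3]
opening: 0.499
```

jog_arm(
  moves=[
    [[0,0,0],0],
    [[0,0,0],0],
  ],
)

```text
t: 5.58
tool_pos: [0.5616, 0.0561, 0.1912]
eef_rot: [3.141, -0.0, 1.548]
ft_force: [-0.0, 0.2, -0.3]
opening: 0.501
```

```bash
python3 -c "
from h import *
d=snap('wrist','w3.png');s=read_state();print(s['tool_pos'],s['ft_force'],s['eef_rot'])"
```

```text
[0.56158818 0.05606797 0.19109567] [-0.35790591  0.41824919 -0.19750879] [-3.14152004e+00  8.17152610e-05  1.54853535e+00]
```

View pics/w3.png

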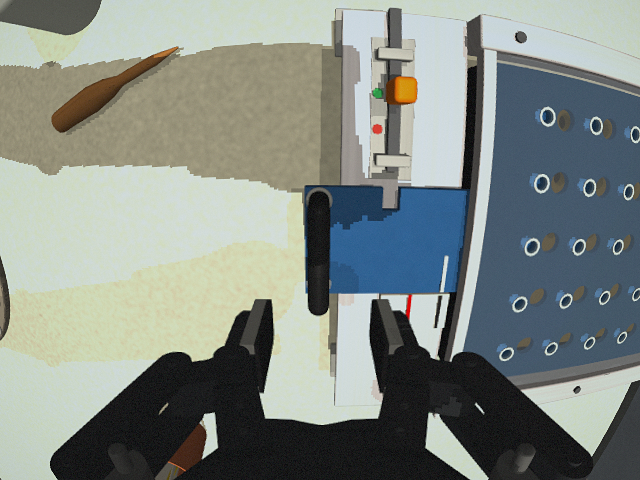

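```bash
python3 -c "
from h import *
d=load('w3.png')
for u,v in((319,195),(318,255),(318,312)):print(fz(d,u,v,.122))
print('line',fz(d,445,275,.086),'red',fz(d,408,309,.085),'tick',fz(d,438,311,.085),'grip',fz(d,405,90,.12),'green',fz(d,377.5,93,.077),'red',fz(d,377,129,.077))"
```

```text
[0.5610148  0.09548178 0.122     ]
[0.55950066 0.05829453 0.122     ]
[0.55846555 0.01841252 0.122     ]
line [0.65458182 0.02565661 0.086     ] red [ 0.62765474 -0.00277796  0.085     ] tick [ 0.65272048 -0.00611623  0.085     ] grip [0.61143447 0.15641248 0.12      ] green [0.60191487 0.15719433 0.077     ] red [0.60136101 0.1321215  0.077     ]
```

jog_arm(
  moves=[
    [[-0.003,-0.0015,0.03],0],
    [[-0.003,-0.0015,0.06],0],
    [[-0.003,-0.0015,0.08],0],
    [[-0.003,-0.0015,0.088],0],
    [[-0.003,-0.0015,0.088],0],
  ],
)

```text
t: 6.25
tool_pos: [0.5596, 0.052, 0.1031]
eef_rot: [-3.141, 0.0, 1.547]
ft_force: [0.1, -0.6, 0.1]
opening: 0.497
```

jog_arm(
  moves=[
    [[0,0,0],0],
    [[0,0,0],0],
    [[0,0,0],0],
    [[0,0,0],0],
    [[0,0,0],0],
  ],
  grip=0,
  force=60,
)

```text
t: 6.88
tool_pos: [0.5597, 0.0518, 0.1042]
eef_rot: [3.141, -0.001, 1.547]
ft_force: [-3.5, 0.4, 7.5]
opening: 0.141
```

jog_arm(
  moves=[
    [[0,-0.005,0],0],
    [[0,-0.01,0],0],
    [[0,-0.015,0],0],
    [[0,-0.02,0],0],
    [[0,-0.024,0],0],
  ],
)

```text
t: 7.5
tool_pos: [0.5373, 0.0525, 0.1043]
eef_rot: [3.137, -0.001, 1.547]
ft_force: [11.7, 1.1, -5.2]
opening: 0.136
```

jog_arm(
  moves=[
    [[0,0,0],0],
    [[0,0,0],0],
    [[0,0,0],0],
  ],
)

```text
t: 7.88
tool_pos: [0.5373, 0.0525, 0.1043]
eef_rot: [3.137, -0.001, 1.547]
ft_force: [8.6, 0.2, -3.6]
opening: 0.14
```

```bash
python3 -c "
from h import *
d=snap('wrist','w4.png');e=snap('top','top4.png');snap('scene','scene4.png');s=read_state();print(s['tool_pos'],s['ft_force'],s['opening'])
a=cv2.imread('pics/w4.png')[60:360,260:500];b=cv2.imread('pics/top4.png')[150:225,240:300+20];c=cv2.imread('pics/scene4.png')[210:310,350:450]
f=lambda i,w,h:cv2.resize(i,(w,h),interpolation=2)
cv2.imwrite('pics/c4.png',np.hstack([f(a,400,500),f(c,400,500)]))"
```

```text
[0.53732435 0.05248307 0.10426349] [ 9.85558164  0.12163555 -2.92209856] 0.14285217404495454
```

View pics/c4.png

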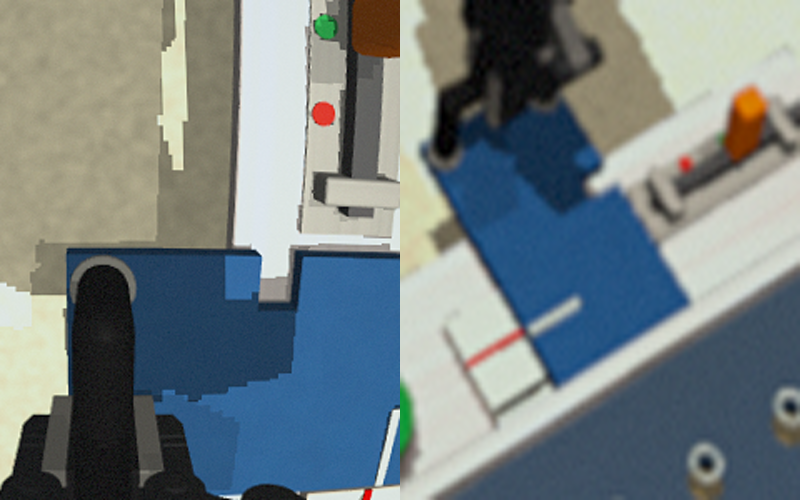

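```bash
python3 -c "
from h import *
a=cv2.imread('pics/w4.png')[270:390,420:560];b=cv2.imread('pics/top4.png')[152:222,250:320]
f=lambda i,w,h:cv2.resize(i,(w,h),interpolation=2)
cv2.imwrite('pics/c5.png',np.hstack([f(a,420,360),f(b,350,360)]))"
```

```text
(no output)
```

View pics/c5.png

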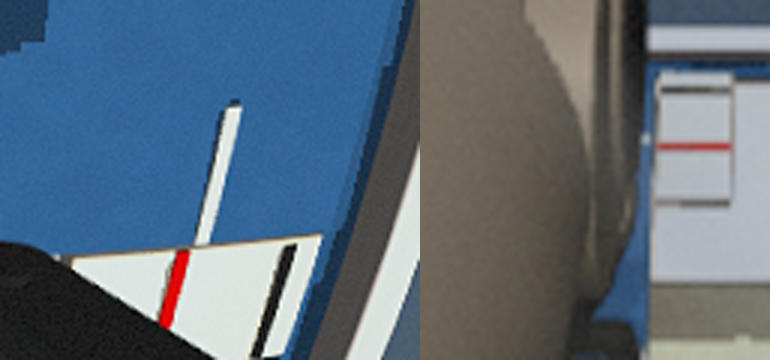

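jog_arm(
  moves=[
    [[0,-0.002,0],0],
    [[0,-0.0045,0],0],
    [[0,-0.0045,0],0],
    [[0,-0.0045,0],0],
    [[0,-0.0045,0],0],
  ],
)

```text
t: 8.65
tool_pos: [0.533, 0.0526, 0.1043]
eef_rot: [3.137, -0.001, 1.547]
ft_force: [10.2, 0.8, -5.1]
opening: 0.139
```

```bash
python3 -c "
from h import *
snap('wrist','w6.png');snap('scene','s6.png');s=read_state();print(s['tool_pos'],s['ft_force'],s['opening'])
a=cv2.imread('pics/w6.png')[270:390,420:560];c=cv2.imread('pics/s6.png')[210:310,350:450]
f=lambda i,w,h:cv2.resize(i,(w,h),interpolation=2)
cv2.imwrite('pics/c6.png',np.hstack([f(a,420,360),f(c,360,360)]))"
```

```text
[0.53303269 0.05259883 0.10430038] [10.24402714  0.82795752 -4.30940266] 0.14230706841031449
```

View pics/c6.png

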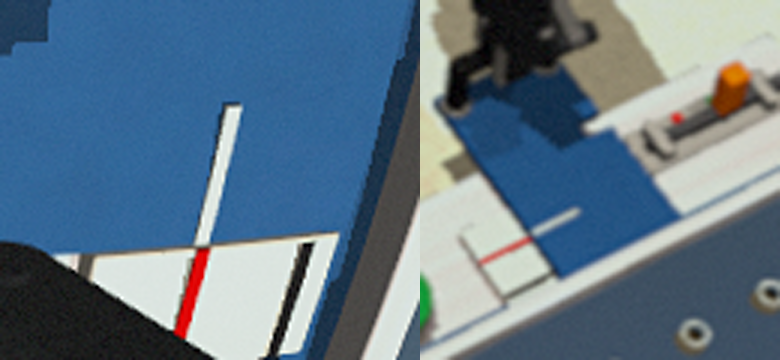

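```bash
python3 -c "
from h import *
print(ctrl.job_done());s=read_state();print(s['t'],s['tool_pos'],s['ft_force'],s['opening'])"
```

```text
the job is handed in; nothing more can be done
None
the job is handed in; nothing more can be done
```

I slid the shutter lock to its green (free) end. I then gripped the black handle and pulled the shutter out to the red mark. The job was handed in at about 8.8 s with the handle still held; no verdict is reported.

**Lock:** the grip met the end stop after about 20 mm of travel, at about 18 N. A wrist picture after release, before the pull, put it within about 1 mm of the green dot. The last scene picture still showed it at the free end.

**Shutter:** the first pull came up about 4.5 mm short by the wrist picture, although the tool had moved 22.4 mm. I went by the picture and pulled 4.5 mm more. The last wrist close-up showed the white line in line with the red mark to within about 0.5 mm, and the scene view agreed.

**Hold:** just before hand-in the wrist force was about 10 N along the pull, which fits the spring. The finger opening was steady at 0.14 on the bar.

**Disagreement:** the tool had travelled 26.7 mm in total, about 2 mm more than the picture shows. I put this down to the tool tilting slightly or slipping on the bar.

**Bystanders:** I planned the path clear of them and felt no unexpected contact forces. I did not re-measure their positions at the end.

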